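# Nip up the C-clamp on the seat bracket

### The arm

A 6-joint arm with a two-finger parallel gripper is mounted at the origin on the work surface. World frame = base frame: x ahead of the robot, y to its left, z up, the work surface at z = 0. Lengths are in m, angles in rad, forces in N, time in s.
With the tool pointing down it reaches from about 0.325 to 0.775 m from the base axis. Payload 5.5 kg.
Tool frame: the origin (TCP) lies on the centre line of the jaws, within the pads' length; the fingertips stand 8 mm ahead of it and the grasp point (between the pads) lies 11 mm behind it (manip.finger_overhang is the distance from the TCP to the fingertips, in m); z points along the fingers, y is the direction in which the jaws open and shut (so a half turn about z gives the same grasp; the last joint's range is limited). The gripper opens to 85 mm and grips with 20 to 120 N. Pads are 22 mm wide; open, the fingers measure 114 mm over their backs; the gripper's body (76 mm by 85 mm) begins 54 mm behind the grasp point. The pads swing forward as they close: fully open they stand 13 mm farther back than shut.
Start: joints at [1.217, 0.091, 1.231, -0, 1.82, -0.057], TCP at [0.175, 0.574, 0.239] pointing down, gripper open.
Joint ranges: [-2.87, 2.87], [-0.86, 2.18], [0.17, 2.46], [-1.51, 4.65], [0.06, 2.69], [-2.65, 2.65]. Speed limits (rad/s): [2.57, 2.57, 3.01, 3.14, 3.14, 3.14].

### API

Orientations are given as a unit quaternion [w, x, y, z].
In Python, from workcell import manip gives the robot as it stands.
- The arm moves only by the tool apply_moves, never from a script. Its argument "plan" is a list of rows, each a list of 3 entries, a list of its own where there are three numbers: the opening, from 0 (shut) to 1 (fully open), then the shift along the world's x, y, z in m, then the turn about the world's z in rad. A call has 1 to 8 rows; each row is the pose to reach, as a shift and turn from the pose commanded when the call began; what a row does not reach only later rows make up. A row lasts 1/8 s, in which the tool goes at most 62.5 mm and 10.7 degrees, less where a joint would pass 70% of its speed; a pose out of reach is approached as far as the arm can. A call with a gripper value outside its range is refused whole. The fingers move at their own pace and stop on an object; the grip force is fixed at half the most. Time passes only in rows, so rows that repeat a pose let the fingers close. It gives the time, the measured TCP pose, the force and the opening at its end, in the units of the state.
- manip.get_obs(): the state, without advancing time (a new reading comes with each control period).
- manip.read_camera(name): name is "side" or "top" or "wrist"; returns a dict with "image" (420x560x3 uint8, red, green, blue), "fx", "fy", "cx", "cy" (pixels), "cam_to_world" (4x4, takes a point from camera to world coordinates); the wrist camera has in their place "tool_from_camera" (4x4, takes a point from camera to tool coordinates, whose origin is the TCP and whose axes are the flange's). Camera axes: x right, y down, z forward; pixel columns grow to the right and rows downward; lengths in m; the calibration is good to about 2 mm. A picture is of the moment at which its call begins: read the wrist's pose just before it. There is no depth.
- manip.sign_off(): hands the job in, once; it reports no verdict.
The state is a dict: "clock": time; "joint_pos": joint angles; "joint_velocities": joint speeds; "joint_efforts": joint torques, N m; "eef_pos": TCP position; "eef_rot": TCP orientation; "wrist_force": force on the tool from outside, world axes, zero at the start; "ft_torque": the same for the moment, N m; "grip_width": finger opening in m.
Only numpy, scipy, OpenCV 4.12 (cv2) and the standard library are available. Lean on these libraries where they do the work, as an engineer would, in place of code of your own. Each camera call takes 0.05 s, during which the arm holds its last target.

### The job

The steel seat-frame bracket is lying ready in the C-clamp, but the clamp is still slack. With one fingertip push the clamp's T-bar round, clockwise seen from above, until the screw comes up solid and the bracket is clamped tight, then take the hand away. Only push the bar, do not take it between the fingers, and leave the bracket and the other parts where they lie.

Things in the scene. Friction and masses are not known exactly. Their poses are not given: they have to be found in the camera images.
- screw_head (a point): Point on the vertical axis of the clamp's screw, at the height of the T-bar's centreline, about 175 mm above the plank (2.5 to 3.5 mm lower when tight). The screw's round head here is 23 mm in diameter and reaches 16 mm above and below this point. The upper arm of the clamp and its boss end 130 mm above the plank.
- tbar: The T-bar, origin at its middle: a plain rusty round bar, 9 mm in diameter, 130 mm long, lying level through a cross hole in the screw's head, with a 15.6 mm thick stop knob at each end. Its x axis runs along the bar, z is up. The bar slides stiffly (about 2.5 N) through the head, up to 30 mm either way, so its origin may lie off the screw's axis and one arm may be longer.
- tbar_end_a (a point): Centre of the stop knob (15.6 mm diameter, 12 mm long) at one end of the T-bar, 65 mm from its middle.
- tbar_end_b (a point): Centre of the stop knob at the other end of the T-bar, 65 mm from its middle.
- screw (a joint): Turn of the clamp screw and T-bar about the vertical axis, in rad; it grows clockwise seen from above and is 0 to 1.6 at the start. 4 mm of travel a turn, right-hand thread. The pad meets the bracket at about 5.0 and the screw comes up solid at about 5.7. It turns stiffly, about 0.12 N m (2.5 N at 50 mm), and stays where it is left.
- pad: Round swivel pad on the screw's lower end, 26 mm in diameter; origin at the centre of its underside. It does not turn, it only goes down as the screw is turned clockwise. At the start it stands 2 to 3.2 mm above the bracket.
- clamp: Rusty C-clamp, upright, welded by its lower jaw to a steel plate (150 x 84 x 8 mm) bolted to the plank; it cannot move. Origin on the plank under the screw's axis; z up, x towards the clamp's spine, which stands 61 to 89 mm from the axis. Anvil face 26 mm above the plank; a wooden packing block of the same height stands on its -y side.
- bracket: Loose plain steel angle bracket, about 0.3 kg, 5 mm thick, 40 mm wide: a flat flange 140 mm long on the anvil and the packing block, with an upright tab 60 mm tall at its far (-y) end. Origin on the flange's underside, under the clamp's pad, 24 mm from the flange's end. It is well below the T-bar, top 91 mm above the plank.
- bushing: Loose bronze flanged bushing standing on its flange, 54 mm across, 36 mm tall; origin at the centre of its underside. Not part of the job.
- mudguard_mount: Loose yellow plastic mudguard mount, foot 75 x 42 mm, two drilled cheeks, 55 mm tall; origin at the centre of its underside. Not part of the job.
- kickstand: Loose rusted steel kickstand lying flat, about 280 mm long, 18 mm thick; origin near the middle of its leg, on the plank. Not part of the job.
Mind the look-alikes: they are no part of the job. Of the things like the bracket, leave any that is yellow; of the rest the larger one is meant. Of the things that look like the clamp, the smaller one is meant.

How it is judged:
By the outcome, as a careful person would: the job done as asked, in the order asked, and still so for the second after the job is handed in, with the robot touching nothing.
It also fails if it takes over 51 s, if anything falls off the work surface, if the arm or the gripper's body presses on something with over 40 N, if the wrist force passes 120 N, or if a joint passes its speed limit or range.

## Working session

There is one attempt and no reset: what is moved stays moved. The work goes in short steps, Python scripts to look and compute and a tool call to move; the robot and the scene stay as the last step left them, time stands still between calls to the robot, and variables do not carry over. Pictures are saved under pics/ and viewed, and the job is handed in when it is done.

Besides the shell and the picture viewer there is one more tool, called after "Emit:" as a command line: name --argument value ..., lists and objects as JSON in quotes. apply_moves: Moves the arm, as the interface text tells. Its arguments: {"type":"object","properties":{"plan":{"type":"array"}},"required":["plan"]}

```bash
mkdir -p pics; ls; cat > h.py <<'E'
from workcell import manip
import numpy as np, cv2
def snap(n,tag):
    o=manip.get_obs(); c=manip.read_camera(n)
    cv2.imwrite(f'pics/{tag}.png',cv2.cvtColor(c['image'],cv2.COLOR_RGB2BGR))
    return o,c
def ray(c,u,v):
    T=np.array(c['cam_to_world']); d=T[:3,:3]@np.array([(u-c['cx'])/c['fx'],(v-c['cy'])/c['fy'],1]); return T[:3,3],d
def onz(c,u,v,z):
    p,d=ray(c,u,v); return p+d*(z-p[2])/d[2]
def tri(rs):
    A=0;b=0
    for p,d in rs:
        d=d/np.linalg.norm(d);M=np.eye(3)-np.outer(d,d);A=A+M;b=b+M@p
    x=np.linalg.solve(A,b); return x,[np.linalg.norm((np.eye(3)-np.outer(d,d)/(d@d))@(x-p)) for p,d in rs]
E
python3 - <<'E'
from h import *
for n in('side','top'):
    o,c=snap(n,n+'0'); print(n,c['fx'],c['cx'],c['cy'],np.round(c['cam_to_world'],3).tolist())
print(o)
E
```

```text
pics
side 474.9176869711492 283.09080195084607 198.73610178910562 [[0.989, -0.097, 0.109, 0.461], [-0.146, -0.626, 0.766, -0.687], [-0.006, -0.774, -0.633, 0.793], [0.0, 0.0, 0.0, 1.0]]
top 419.83713118873146 285.14203791441486 203.6504760519026 [[0.208, -0.958, 0.197, 0.381], [-0.978, -0.205, 0.036, 0.086], [0.006, -0.2, -0.98, 1.153], [0.0, 0.0, 0.0, 1.0]]
{'clock': 0.05, 'joint_pos': array([ 1.21731195e+00,  9.18509677e-02,  1.23185465e+00, -2.14627291e-05,
        1.81980374e+00, -5.66883375e-02]), 'joint_velocities': array([ 0.00151593,  0.00026944, -0.00091419,  0.00140156, -0.00049361,
        0.00151424]), 'joint_efforts': array([ 2.00582130e-03, -4.60555494e+01, -4.19553173e+01,  2.09658492e-05,
        1.08869057e-02, -5.40458601e-06]), 'eef_pos': array([0.17538602, 0.57352176, 0.23817322]), 'eef_rot': array([-1.84985459e-04,  1.47856488e-01,  9.89008362e-01, -9.40388406e-04]), 'wrist_force': array([-0.38835052,  0.6612638 ,  0.12411237]), 'ft_torque': array([ 0.0257286 ,  0.01062572, -0.02913712]), 'grip_width': 0.08535397589737781}
```

View pics/side0.png

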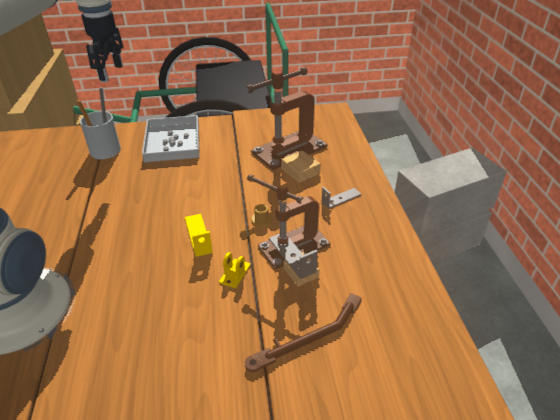

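View pics/top0.png

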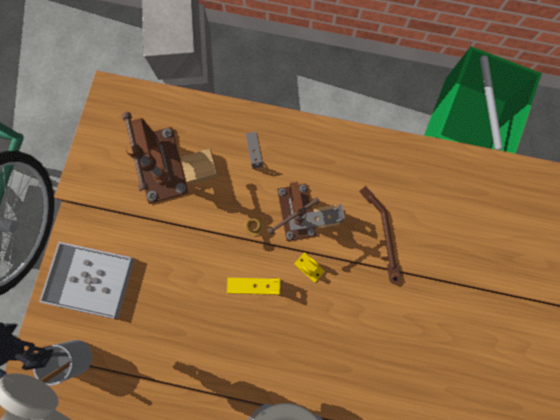

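Clamp candidates: the big one at top (152,160) / side (285,120), and the small one at top (298,212) / side (290,225). The small one is meant, and it holds the grey bracket. Bracket candidates: the yellow one at top (253,286), the small grey one at top (254,150), and the larger grey one in the small clamp, which is meant. I'll confirm with crops.

```bash
python3 - <<'E'
import cv2,numpy as np
a=cv2.imread('pics/side0.png')[165:290,230:350]; b=cv2.imread('pics/top0.png')[170:270,240:360]
a=cv2.resize(a,None,fx=4.6,fy=4.6,interpolation=cv2.INTER_CUBIC)[:575,:400*2]
cv2.imwrite('pics/cs.png',a)
cv2.imwrite('pics/ct.png',cv2.resize(b,None,fx=6,fy=6,interpolation=cv2.INTER_CUBIC))
E
```

```text
(no output)
```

View pics/cs.png

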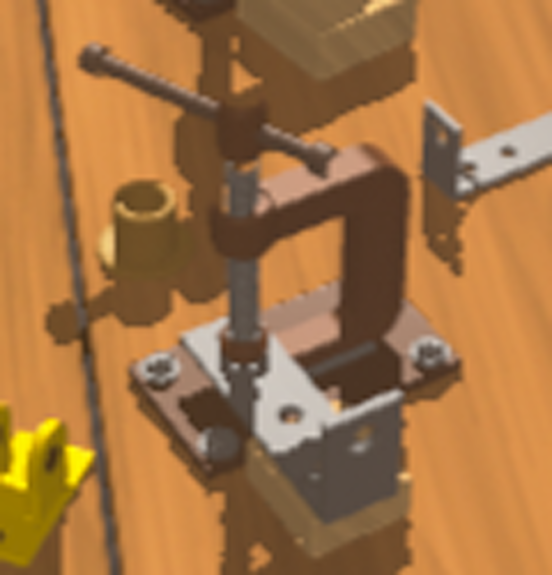

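View pics/ct.png

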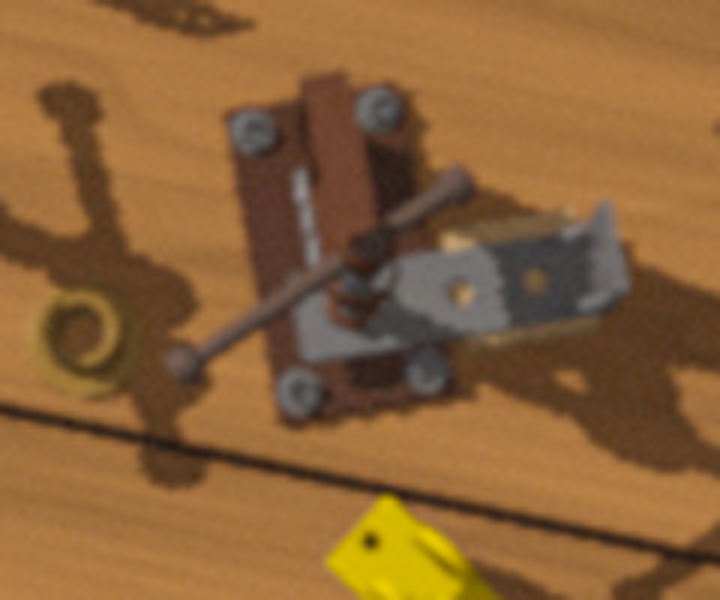

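```bash
python3 - <<'E'
from h import *
s=manip.read_camera('side');t=manip.read_camera('top')
P={'a':((250.7,178),(270.5,230.3)),'b':((300,199.6),(316.2,200.7)),}
r={}
for k,(u,v) in P.items():
    x,e=tri([ray(s,*u),ray(t,*v)]); r[k]=x; print(k,x,e,'top@.175',onz(t,*v,.175),'side@.175',onz(s,*u,.175))
print('head', tri([ray(s,282.6,191.5),ray(t,301,211.5)]), onz(t,301.2,210.8,.191))
print('spine top',onz(t,240+325/6,170+78/6,.130))
d=r['b']-r['a'];print(np.linalg.norm(d),np.degrees(np.arctan2(d[1],d[0])))
# base plate bolts
for u in [(253,131),(380,108),(298,392),(427,370)]: print(onz(t,240+u[0]/6,170+u[1]/6,.012))
for n,u in dict(bush=(253,226),mount=(309,266)).items(): print(n,onz(t,*u,.04))
E
```

```text
a [0.50785893 0.14203017 0.17425546] [np.float64(0.00013208373917214994), np.float64(0.00013208373917212608)] top@.175 [0.5078952  0.14199384 0.175     ] side@.175 [0.5076702  0.14100335 0.175     ]
b [0.6001264  0.05079137 0.17583976] [np.float64(0.0003244699220771203), np.float64(0.0003244699220772749)] top@.175 [0.59998213 0.05076449 0.175     ] side@.175 [0.60064928 0.05188031 0.175     ]
head (array([0.5676786, 0.0809737, 0.1769808]), [np.float64(0.0012416647177055228), np.float64(0.0012416647177056748)]) [0.56547099 0.08090504 0.191     ]
spine top [0.64311801 0.11210715 0.13      ]
0.1297702469175509 -44.67882468674726
[0.64150068 0.1427297  0.012     ]
[0.66462671 0.08715005 0.012     ]
[0.52646403 0.09719349 0.012     ]
[0.5486025  0.04168978 0.012     ]
bush [0.52701604 0.19803707 0.04      ]
mount [0.45421152 0.03058825 0.04      ]
```

Emit:
apply_moves --plan '[[0, [0, 0, 0.05], 0], [0, [0.03, -0.04, 0.06], -0.06], [0, [0.06, -0.085, 0.06], -0.12], [0, [0.09, -0.13, 0.06], -0.18], [0, [0.12, -0.175, 0.06], -0.24], [0, [0.15, -0.22, 0.06], -0.3], [0, [0.18, -0.265, 0.06], -0.36], [0, [0.21, -0.31, 0.06], -0.42]]'

```text
clock: 1.2
eef_pos: [0.3861, 0.2622, 0.2992]
eef_rot: [0.0, 0.352, 0.936, 0.0]
wrist_force: [0.2, 0.9, 0.1]
grip_width: -0.0003
```

Emit:
apply_moves --plan '[[0, [0.03, -0.045, 0], -0.06], [0, [0.06, -0.085, 0], -0.06], [0, [0.09, -0.13, 0], -0.06], [0, [0.121, -0.17, 0], -0.06], [0, [0.121, -0.17, -0.02], -0.06], [0, [0.121, -0.17, -0.04], -0.06], [0, [0.121, -0.17, -0.04], -0.06], [0, [0.121, -0.17, -0.04], -0.06]]'

```text
clock: 2.2
eef_pos: [0.5065, 0.0939, 0.2601]
eef_rot: [0.0, 0.379, 0.926, 0.0]
wrist_force: [-1.1, -0.6, -0.5]
grip_width: -0.0
```

```bash
python3 - <<'E'
from h import *
o,c=snap('side','s1'); o,t=snap('top','t1');o,w=snap('wrist','w1');print(o); print(w['tool_from_camera'],w['fx'],w['cx'],w['cy'])
a=cv2.imread('pics/s1.png')[120:290,200:370]; b=cv2.imread('pics/t1.png')[140:290,220:380]
cv2.imwrite('pics/c1.png',np.hstack([cv2.resize(x,(400,400),interpolation=cv2.INTER_CUBIC) for x in(a,b)]))
E
```

```text
{'clock': 2.3, 'joint_pos': array([ 1.17432987e-01, -1.32716639e-01,  1.41368101e+00,  2.01928938e-05,
        1.85873340e+00, -6.76992738e-01]), 'joint_velocities': array([-0.00026003,  0.00019934,  0.00047121,  0.00079336, -0.00280617,
        0.00108704]), 'joint_efforts': array([-7.09844311e-02, -3.53798497e+01, -4.12501931e+01, -4.85825978e-03,
       -3.84113460e-03,  4.01153261e-05]), 'eef_pos': array([0.50669851, 0.09402044, 0.26057987]), 'eef_rot': array([8.24202554e-04, 3.78506526e-01, 9.25598137e-01, 4.67357310e-04]), 'wrist_force': array([ 0.47211782, -0.20833566,  0.04255752]), 'ft_torque': array([-0.01208344,  0.03096519,  0.03393513]), 'grip_width': -0.00018648377780762677}
[[ 4.27817850e-04 -9.45083263e-01 -3.26829380e-01  8.55369550e-02]
 [ 9.99998980e-01  8.49791738e-04 -1.14832557e-03 -5.82684231e-04]
 [ 1.36300018e-03 -3.26828555e-01  9.45082662e-01 -1.33306388e-01]
 [ 0.00000000e+00  0.00000000e+00  0.00000000e+00  1.00000000e+00]] 317.02466820825003 280.19990923777374 210.59324326563979
```

View pics/c1.png

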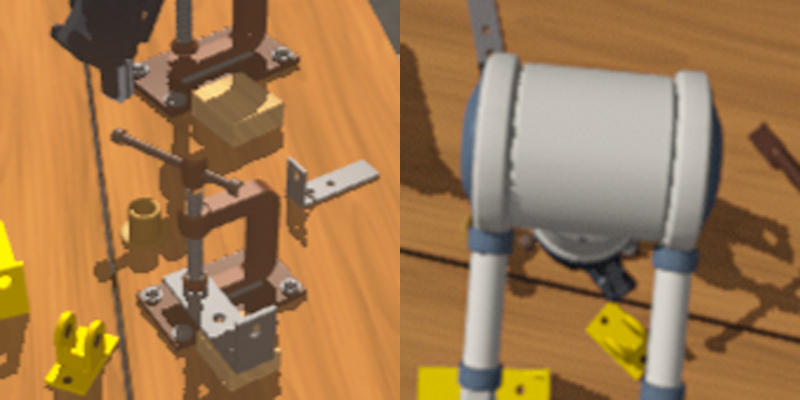

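View pics/w1.png

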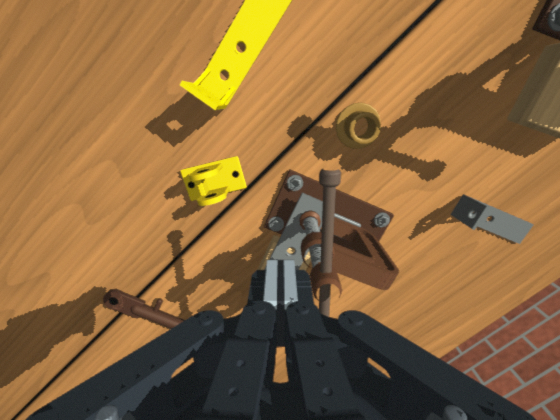

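```bash
cat >> h.py <<'E'
from scipy.spatial.transform import Rotation as Ro
def wray(o,c,u,v):
    q=o['eef_rot'];R=Ro.from_quat([q[1],q[2],q[3],q[0]]).as_matrix();T=np.array(c['tool_from_camera'])
    return np.array(o['eef_pos'])+R@T[:3,3], R@T[:3,:3]@np.array([(u-c['cx'])/c['fx'],(v-c['cy'])/c['fy'],1])
def wonz(o,c,u,v,z):
    p,d=wray(o,c,u,v); return p+d*(z-p[2])/d[2]
E
python3 - <<'E'
from h import *
o=manip.get_obs();w=manip.read_camera('wrist')
print('a',wonz(o,w,331,178,.175),'head top',wonz(o,w,325,287,.191),'bar mid',wonz(o,w,328,230,.175))
b=w['image'][150:330,230:400,::-1];cv2.imwrite('pics/c2.png',cv2.resize(b,None,fx=3.3,fy=3.3,interpolation=cv2.INTER_CUBIC))
E
```

```text
a [0.50695017 0.14294064 0.175     ] head top [0.56108507 0.08598836 0.191     ] bar mid [0.53514866 0.11505047 0.175     ]
```

View pics/c2.png

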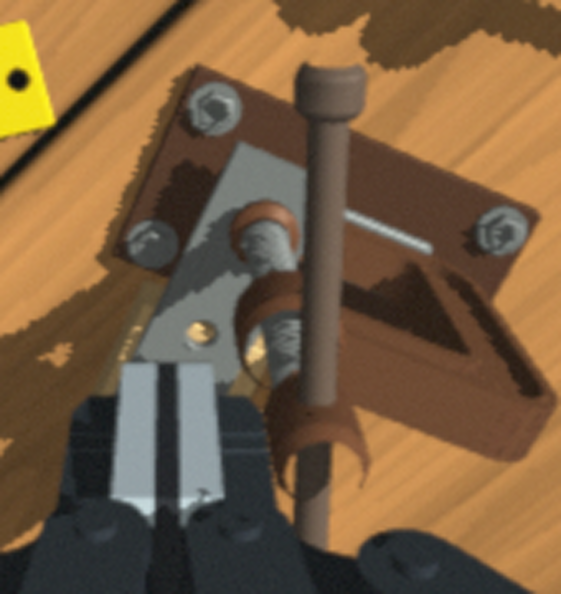

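Emit:
apply_moves --plan '[[0, [0, 0, -0.04], 0], [0, [0, 0, -0.08], 0], [0, [0, 0, -0.092], 0], [0, [0, 0, -0.092], 0], [0, [0.004, 0.004, -0.092], 0], [0, [0.007, 0.007, -0.092], 0], [0, [0.009, 0.009, -0.092], 0], [0, [0.009, 0.009, -0.092], 0]]'

```text
clock: 3.4
eef_pos: [0.5157, 0.103, 0.1675]
eef_rot: [0.0, 0.379, 0.926, 0.0]
wrist_force: [-0.7, -1.3, -0.1]
grip_width: 0.0001
```

```bash
python3 - <<'E'
from h import *
o,w=snap('wrist','w2')
b=w['image'][150:330,230:400,::-1];cv2.imwrite('pics/c3.png',cv2.resize(b,None,fx=3.3,fy=3.3,interpolation=cv2.INTER_CUBIC))
E
```

```text
(no output)
```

View pics/c3.png

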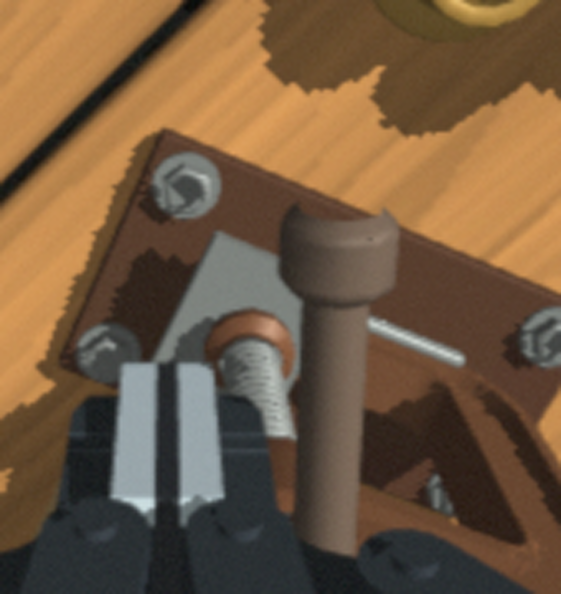

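```bash
cat >> h.py <<'E'
C=np.array([.568,.083])
def pose(phi,R=.052,d=.019):
    u=np.array([np.cos(phi),np.sin(phi)]);n=np.array([-u[1],u[0]])
    return C+R*u+d*n
def rows(x0,y0,psi0,phis,d=.019,R=.052,off=-np.pi/2):
    for p in phis:
        q=pose(p,R,d); print([0,[round(q[0]-x0,3),round(q[1]-y0,3),0],round(p+off-psi0,3)],end=', ')
    print('\nend',np.round(q,3),'psi',round(p+off,3))
E
python3 - <<'E'
from h import *
rows(.515,.103,.794,2.36-np.array([0,.1,.2,.3,.4,.5,.6,.7]))
E
```

```text
[0, [np.float64(0.003), np.float64(0.003), 0], np.float64(-0.005)], [0, [np.float64(0.005), np.float64(0.008), 0], np.float64(-0.105)], [0, [np.float64(0.008), np.float64(0.013), 0], np.float64(-0.205)], [0, [np.float64(0.012), np.float64(0.017), 0], np.float64(-0.305)], [0, [np.float64(0.016), np.float64(0.021), 0], np.float64(-0.405)], [0, [np.float64(0.02), np.float64(0.024), 0], np.float64(-0.505)], [0, [np.float64(0.025), np.float64(0.027), 0], np.float64(-0.605)], [0, [np.float64(0.029), np.float64(0.03), 0], np.float64(-0.705)], 
end [0.544 0.133] psi 0.089
```

Emit:
apply_moves --plan '[[0, [0.003, 0.003, 0], 0], [0, [0.005, 0.008, 0], -0.1], [0, [0.008, 0.013, 0], -0.2], [0, [0.012, 0.017, 0], -0.3], [0, [0.016, 0.021, 0], -0.4], [0, [0.02, 0.024, 0], -0.5], [0, [0.025, 0.027, 0], -0.6], [0, [0.029, 0.03, 0], -0.7]]'

```text
clock: 4.45
eef_pos: [0.5441, 0.1329, 0.1669]
eef_rot: [-0.001, 0.674, 0.738, -0.001]
wrist_force: [-2.3, -1.2, -0.3]
grip_width: -0.0
```

```bash
python3 - <<'E'
from h import *
o,w=snap('wrist','w3');s,c=snap('side','s3')
b=w['image'][150:330,230:400,::-1];b2=c['image'][140:260,220:340,::-1]
cv2.imwrite('pics/c4.png',np.hstack([cv2.resize(x,(400,420),interpolation=cv2.INTER_CUBIC) for x in(b,b2)]))
rows(.544,.133,.094,1.66-.125*np.arange(1,9))
E
```

```text
[0, [np.float64(0.007), np.float64(0.003), 0], np.float64(-0.13)], [0, [np.float64(0.014), np.float64(0.004), 0], np.float64(-0.255)], [0, [np.float64(0.02), np.float64(0.005), 0], np.float64(-0.38)], [0, [np.float64(0.027), np.float64(0.005), 0], np.float64(-0.505)], [0, [np.float64(0.034), np.float64(0.004), 0], np.float64(-0.63)], [0, [np.float64(0.041), np.float64(0.003), 0], np.float64(-0.755)], [0, [np.float64(0.047), np.float64(0.0), 0], np.float64(-0.88)], [0, [np.float64(0.053), np.float64(-0.003), 0], np.float64(-1.005)], 
end [0.597 0.13 ] psi -0.911
```

View pics/c4.png

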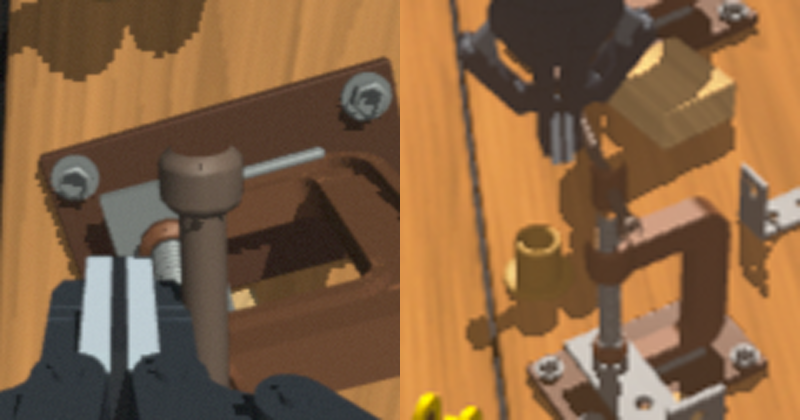

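Contact is made: the bar turns along with the finger at about 2.5 N. I'll go on round.

Emit:
apply_moves --plan '[[0, [0.007, 0.003, 0], -0.125], [0, [0.014, 0.004, 0], -0.25], [0, [0.02, 0.005, 0], -0.375], [0, [0.027, 0.005, 0], -0.5], [0, [0.034, 0.004, 0], -0.625], [0, [0.041, 0.003, 0], -0.75], [0, [0.047, 0, 0], -0.875], [0, [0.053, -0.003, 0], -1.0]]'

```text
clock: 5.55
eef_pos: [0.5972, 0.1304, 0.1667]
eef_rot: [-0.001, 0.945, 0.326, -0.0]
wrist_force: [-0.8, 2.4, -1.4]
grip_width: -0.0003
```

```bash
python3 - <<'E'
from h import *
np.set_printoptions(legacy='1.25')
o,w=snap('wrist','w4')
b=w['image'][150:330,230:400,::-1]
cv2.imwrite('pics/c5.png',cv2.resize(b,(400,420),interpolation=cv2.INTER_CUBIC))
rows(.597,.130,-.906,.66-.125*np.arange(1,9))
rows(.626,.081,-1.906,-.34-.1*np.arange(1,9))
E
```

```text
[0, [0.006, -0.004, 0], -0.13], [0, [0.011, -0.009, 0], -0.255], [0, [0.016, -0.014, 0], -0.38], [0, [0.019, -0.02, 0], -0.505], [0, [0.022, -0.026, 0], -0.63], [0, [0.024, -0.033, 0], -0.755], [0, [0.026, -0.04, 0], -0.88], [0, [0.026, -0.046, 0], -1.005], 
end [0.623 0.084] psi -1.911
[0, [-0.003, -0.003, 0], -0.105], [0, [-0.004, -0.008, 0], -0.205], [0, [-0.005, -0.014, 0], -0.305], [0, [-0.007, -0.019, 0], -0.405], [0, [-0.009, -0.024, 0], -0.505], [0, [-0.012, -0.029, 0], -0.605], [0, [-0.015, -0.033, 0], -0.705], [0, [-0.019, -0.037, 0], -0.805], 
end [0.607 0.044] psi -2.711
```

View pics/c5.png

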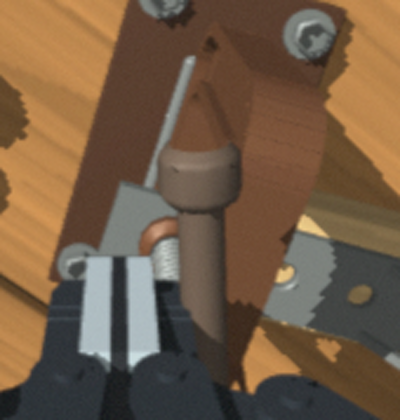

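Emit:
apply_moves --plan '[[0, [0.006, -0.004, 0], -0.125], [0, [0.011, -0.009, 0], -0.25], [0, [0.016, -0.014, 0], -0.375], [0, [0.019, -0.02, 0], -0.5], [0, [0.022, -0.026, 0], -0.625], [0, [0.024, -0.033, 0], -0.75], [0, [0.026, -0.04, 0], -0.875], [0, [0.026, -0.046, 0], -1.0]]'

```text
clock: 6.6
eef_pos: [0.6238, 0.0842, 0.167]
eef_rot: [-0.001, 0.986, -0.167, 0.0]
wrist_force: [2.1, 3.3, -1.0]
grip_width: 0.0
```

```bash
python3 - <<'E'
from h import *
np.set_printoptions(legacy='1.25')
print(manip.get_obs()['joint_pos'])
rows(.623,.084,-1.906,-.34-.1*np.arange(1,6))
E
```

```text
[7.96162439e-02 1.66986452e-01 1.27593949e+00 9.95881667e-04
 1.69789706e+00 1.98532627e+00]
[0, [0.0, -0.006, 0], -0.105], [0, [-0.001, -0.011, 0], -0.205], [0, [-0.002, -0.017, 0], -0.305], [0, [-0.004, -0.022, 0], -0.405], [0, [-0.006, -0.027, 0], -0.505], 
end [0.617 0.057] psi -2.411
```

Emit:
apply_moves --plan '[[0, [0, -0.006, 0], -0.1], [0, [-0.001, -0.011, 0], -0.2], [0, [-0.002, -0.017, 0], -0.3], [0, [-0.004, -0.022, 0], -0.4], [0, [-0.006, -0.027, 0], -0.5], [0, [-0.006, -0.027, 0], -0.5]]'

```text
clock: 7.35
eef_pos: [0.6176, 0.0568, 0.1672]
eef_rot: [-0.0, 0.915, -0.404, 0.0]
wrist_force: [1.4, 1.4, -1.2]
grip_width: 0.0002
```

Emit:
apply_moves --plan '[[0, [0.006, 0.005, 0], 0], [0, [0.011, 0.01, 0], 0], [0, [0.011, 0.01, 0.03], 0], [0, [0.011, 0.01, 0.06], 0.15], [0, [0.011, 0.01, 0.07], 0.33], [0, [0.011, 0.01, 0.07], 0.51], [0, [0.011, 0.01, 0.07], 0.69], [0, [0.011, 0.01, 0.07], 0.87]]'

```text
clock: 8.35
eef_pos: [0.6288, 0.0672, 0.2373]
eef_rot: [0.0, 1.0, 0.021, -0.0]
wrist_force: [0.0, 0.3, -0.1]
grip_width: -0.0003
```

Emit:
apply_moves --plan '[[0, [0, 0, 0], 0.18], [0, [0, 0, 0], 0.36], [0, [0, 0, 0], 0.54], [0, [0, 0, 0], 0.72], [0, [0, 0, 0], 0.9], [0, [0, 0, 0], 1.08], [0, [0, 0, 0], 1.26], [0, [0, 0, 0], 1.44]]'

```text
clock: 9.35
eef_pos: [0.6288, 0.0672, 0.2372]
eef_rot: [0.0, 0.738, 0.675, -0.0]
wrist_force: [-0.2, -0.2, -0.4]
grip_width: 0.0002
```

Emit:
apply_moves --plan '[[0, [0, 0, 0], 0.18], [0, [0, 0, 0], 0.36], [0, [0, 0, 0], 0.54], [0, [0, 0, 0], 0.72], [0, [0, 0, 0], 0.83], [0, [0, 0, 0], 0.83]]'

```text
clock: 10.1
eef_pos: [0.6287, 0.0671, 0.2372]
eef_rot: [-0.0, 0.406, 0.914, -0.0]
wrist_force: [0.7, 0.7, 0.9]
grip_width: 0.0001
```

```bash
python3 - <<'E'
from h import *
np.set_printoptions(legacy='1.25')
print(manip.get_obs()['joint_pos'])
o,w=snap('wrist','w5');s,c=snap('side','s5')
b2=c['image'][140:260,220:340,::-1]
cv2.imwrite('pics/c6.png',np.hstack([cv2.resize(x,(400,420),interpolation=cv2.INTER_CUBIC) for x in(w['image'][:,:,::-1],b2)]))
E
```

```text
[ 5.26456360e-02  1.79347181e-01  1.13823308e+00 -9.56142069e-05
  1.82408023e+00 -6.81601229e-01]
```

View pics/c6.png

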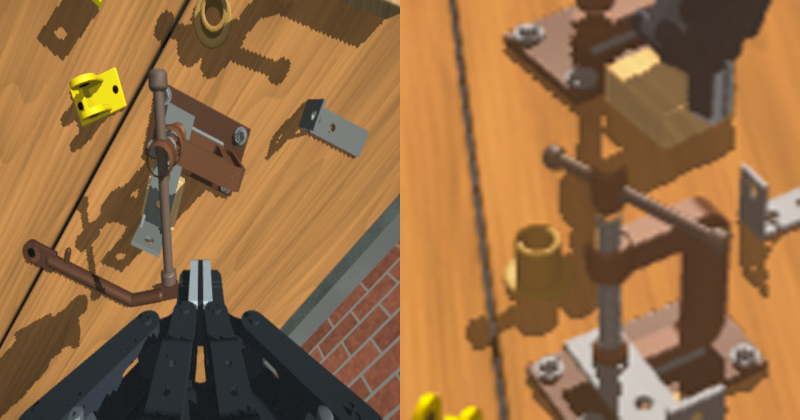

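Emit:
apply_moves --plan '[[0, [0, 0, -0.035], 0], [0, [0, 0, -0.065], 0], [0, [0, 0, -0.07], 0], [0, [-0.006, -0.005, -0.07], 0], [0, [-0.01, -0.009, -0.07], 0], [0, [-0.011, -0.01, -0.07], 0]]'

```text
clock: 10.95
eef_pos: [0.6179, 0.0565, 0.1692]
eef_rot: [0.001, 0.407, 0.914, 0.001]
wrist_force: [-0.1, 0.8, 1.2]
grip_width: 0.0003
```

```bash
python3 - <<'E'
from h import *
np.set_printoptions(legacy='1.25')
rows(.617,.057,.734,-.84-.1*np.arange(1,9),off=np.pi/2)
o,w=snap('wrist','w6');s,c=snap('side','s6')
b2=c['image'][140:260,220:340,::-1]
cv2.imwrite('pics/c7.png',np.hstack([cv2.resize(x,(400,420),interpolation=cv2.INTER_CUBIC) for x in(w['image'][:,:,::-1],b2)]))
E
```

```text
[0, [-0.003, -0.005, 0], -0.103], [0, [-0.006, -0.009, 0], -0.203], [0, [-0.01, -0.013, 0], -0.303], [0, [-0.014, -0.017, 0], -0.403], [0, [-0.019, -0.02, 0], -0.503], [0, [-0.023, -0.023, 0], -0.603], [0, [-0.028, -0.025, 0], -0.703], [0, [-0.034, -0.027, 0], -0.803], 
end [0.583 0.03 ] psi -0.069
```

View pics/c7.png

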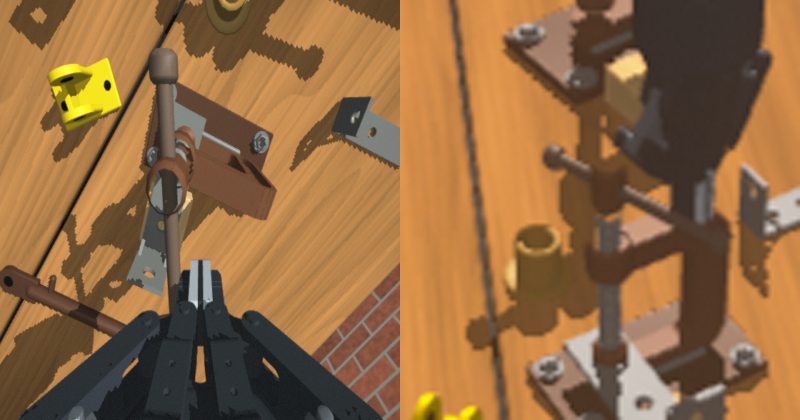

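The finger is down behind the long arm again, beside the bar on its counter-clockwise side.

Emit:
apply_moves --plan '[[0, [-0.003, -0.005, 0], -0.1], [0, [-0.006, -0.009, 0], -0.2], [0, [-0.01, -0.013, 0], -0.3], [0, [-0.014, -0.017, 0], -0.4], [0, [-0.019, -0.02, 0], -0.5], [0, [-0.023, -0.023, 0], -0.6], [0, [-0.028, -0.025, 0], -0.7], [0, [-0.034, -0.027, 0], -0.8]]'

```text
clock: 12.05
eef_pos: [0.5842, 0.0297, 0.168]
eef_rot: [0.001, 0.731, 0.682, 0.001]
wrist_force: [3.1, -0.0, 0.7]
grip_width: -0.0
```

```bash
python3 - <<'E'
from h import *
np.set_printoptions(legacy='1.25')
rows(.583,.03,-.066,-1.64-.08*np.arange(1,9),off=np.pi/2)
o,w=snap('wrist','w7');s,c=snap('side','s7')
b2=c['image'][140:260,220:340,::-1]
cv2.imwrite('pics/c8.png',np.hstack([cv2.resize(x,(400,420),interpolation=cv2.INTER_CUBIC) for x in(w['image'][:,:,::-1],b2)]))
E
```

```text
[0, [-0.004, -0.001, 0], -0.083], [0, [-0.008, -0.002, 0], -0.163], [0, [-0.013, -0.002, 0], -0.243], [0, [-0.017, -0.002, 0], -0.323], [0, [-0.022, -0.002, 0], -0.403], [0, [-0.026, -0.001, 0], -0.483], [0, [-0.03, -0.0, 0], -0.563], [0, [-0.034, 0.001, 0], -0.643], 
end [0.549 0.031] psi -0.709
```

View pics/c8.png

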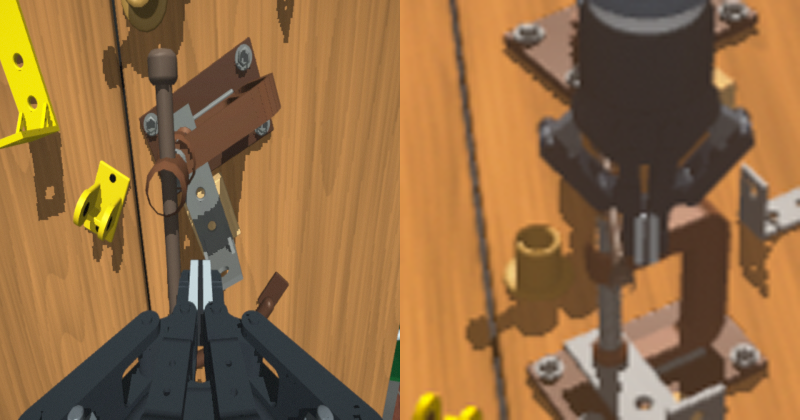

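Emit:
apply_moves --plan '[[0, [-0.004, -0.001, 0], -0.08], [0, [-0.008, -0.002, 0], -0.16], [0, [-0.013, -0.002, 0], -0.24]]'

```text
clock: 12.52
eef_pos: [0.5712, 0.0277, 0.1679]
eef_rot: [0.001, 0.807, 0.591, 0.001]
wrist_force: [3.6, -1.1, 1.0]
grip_width: -0.0001
```

Emit:
apply_moves --plan '[[0, [-0.004, 0, 0], -0.08], [0, [-0.009, 0, 0], -0.16], [0, [-0.013, 0.001, 0], -0.24]]'

```text
clock: 12.9
eef_pos: [0.5582, 0.0286, 0.1678]
eef_rot: [0.001, 0.872, 0.49, 0.001]
wrist_force: [2.5, -0.3, 0.7]
grip_width: 0.0002
```

```bash
python3 - <<'E'
from h import *
np.set_printoptions(legacy='1.25')
print(pose(-1.88),pose(-2.12))
rows(.557,.029,-.546,-2.12-.06*np.arange(1,9),off=np.pi/2)
E
```

```text
[0.57027534 0.02768433] [0.55706144 0.02872894]
[0, [-0.003, 0.0, 0], -0.063], [0, [-0.006, 0.001, 0], -0.123], [0, [-0.009, 0.003, 0], -0.183], [0, [-0.013, 0.004, 0], -0.243], [0, [-0.015, 0.005, 0], -0.303], [0, [-0.018, 0.007, 0], -0.363], [0, [-0.021, 0.009, 0], -0.423], [0, [-0.024, 0.011, 0], -0.483], 
end [0.533 0.04 ] psi -1.029
```

Emit:
apply_moves --plan '[[0, [-0.003, 0, 0], -0.06], [0, [-0.006, 0.001, 0], -0.12], [0, [-0.009, 0.003, 0], -0.18], [0, [-0.013, 0.004, 0], -0.24]]'

```text
clock: 13.4
eef_pos: [0.5474, 0.031, 0.1681]
eef_rot: [0.003, 0.924, 0.382, 0.003]
wrist_force: [14.7, -7.4, -3.1]
grip_width: -0.0
```

Emit:
apply_moves --plan '[[0, [-0.003, 0.001, 0], -0.06], [0, [-0.006, 0.003, 0], -0.12], [0, [-0.008, 0.005, 0], -0.18], [0, [-0.011, 0.007, 0], -0.24]]'

```text
clock: 13.9
eef_pos: [0.5397, 0.0342, 0.1691]
eef_rot: [0.007, 0.964, 0.267, 0.007]
wrist_force: [27.4, -21.3, -4.4]
grip_width: 0.0002
```

```bash
python3 - <<'E'
from h import *
np.set_printoptions(legacy='1.25')
print(pose(-2.6))
rows(.533,.04,-1.026,-2.6-.06*np.arange(1,9),off=np.pi/2)
o,w=snap('wrist','w8');s,c=snap('side','s8')
b2=c['image'][140:260,220:340,::-1]
cv2.imwrite('pics/c9.png',np.hstack([cv2.resize(x,(400,420),interpolation=cv2.INTER_CUBIC) for x in(w['image'][:,:,::-1],b2)]))
E
```

```text
[0.53323631 0.03991304]
[0, [-0.002, 0.002, 0], -0.063], [0, [-0.005, 0.004, 0], -0.123], [0, [-0.007, 0.007, 0], -0.183], [0, [-0.009, 0.009, 0], -0.243], [0, [-0.011, 0.012, 0], -0.303], [0, [-0.013, 0.015, 0], -0.363], [0, [-0.014, 0.018, 0], -0.423], [0, [-0.016, 0.021, 0], -0.483], 
end [0.517 0.061] psi -1.509
```

View pics/c9.png

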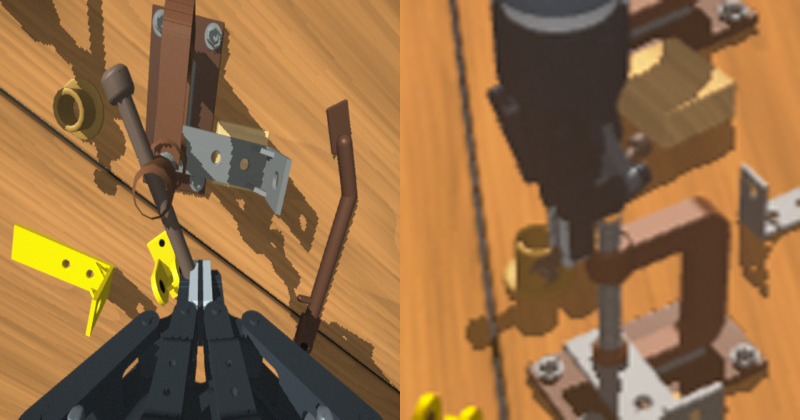

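```bash
python3 - <<'E'
from h import *
o=manip.get_obs();w=manip.read_camera('wrist')
k=wonz(o,w,118*1.4,83,.172); p=wonz(o,w,178*1.4,238,.172);k2=wonz(o,w,137*1.4,140,.172)
for q in(k2,p):
    d=q-k;print(k,q,np.arctan2(d[1],d[0]))
print(o['wrist_force'],o['eef_pos'])
c=w['image'][40:300,120:330,::-1];cv2.imwrite('pics/c10.png',cv2.resize(c,None,fx=2.2,fy=2.2))
E
```

```text
[0.59352094 0.11867088 0.172     ] [0.57939708 0.10059998 0.172     ] -2.2342046699651554
[0.59352094 0.11867088 0.172     ] [0.5535481  0.05963068 0.172     ] -2.165949237634127
[ 25.9463883  -20.27219883  -4.72605377] [0.53982007 0.03390113 0.16923036]
```

View pics/c10.png

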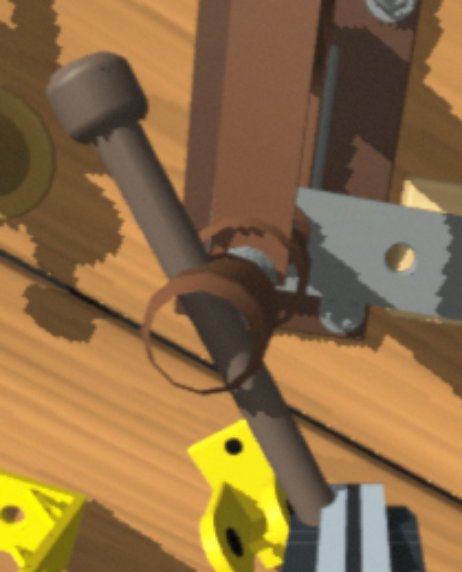

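Emit:
apply_moves --plan '[[0, [0.006, -0.002, 0], 0.15], [0, [0.012, -0.004, 0], 0.3], [0, [0.012, -0.004, 0], 0.4], [0, [0.012, -0.004, 0], 0.4]]'

```text
clock: 14.55
eef_pos: [0.5491, 0.0331, 0.1692]
eef_rot: [0.004, 0.89, 0.455, 0.003]
wrist_force: [12.4, -9.1, 0.6]
grip_width: -0.0
```

```bash
python3 - <<'E'
from h import *
o=manip.get_obs();w=manip.read_camera('wrist')
print(o['wrist_force'],o['eef_pos'])
c=w['image'][20:300,140:350,::-1];cv2.imwrite('pics/c11.png',cv2.resize(c,None,fx=2,fy=2))
E
```

```text
[12.41101163 -9.07453022  0.55577372] [0.54907556 0.03311898 0.16919155]
```

View pics/c11.png

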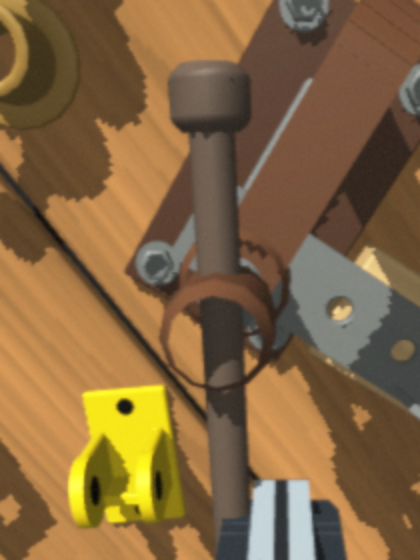

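Emit:
apply_moves --plan '[[0, [-0.003, 0.002, 0], 0], [0, [-0.006, 0.004, 0], 0], [0, [-0.008, 0.005, 0], 0], [0, [-0.008, 0.005, 0], 0]]'

```text
clock: 15.1
eef_pos: [0.5437, 0.0361, 0.1694]
eef_rot: [0.008, 0.891, 0.454, 0.006]
wrist_force: [26.1, -15.6, -4.3]
grip_width: 0.0001
```

```bash
python3 - <<'E'
from h import *
o=manip.get_obs();w=manip.read_camera('wrist')
print(o['wrist_force'],o['eef_pos'])
c=w['image'][20:300,140:350,::-1];cv2.imwrite('pics/c12.png',cv2.resize(c,None,fx=2,fy=2))
o['eef_pos']=np.array([.54907556,.03311898,.16919]);o['eef_rot']=np.array([.004,.89,.455,.003])
k=wonz(o,w,245,67,.172);p=wonz(o,w,254.5,255,.172);d=p-k;print('before',k,p,np.arctan2(d[1],d[0]))
E
```

```text
[ 26.06845305 -15.60233873  -4.29015643] [0.54373175 0.03614807 0.16938014]
before [0.59326264 0.11935535 0.172     ] [0.54841121 0.05465366 0.172     ] -2.1769462060180227
```

View pics/c12.png

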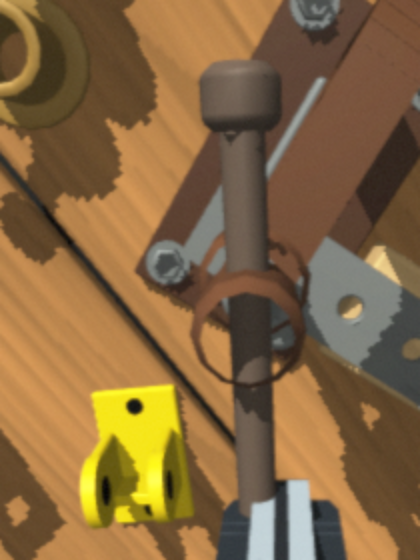

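```bash
python3 - <<'E'
from h import *
o=manip.get_obs();w=manip.read_camera('wrist')
k=wonz(o,w,260,66,.172);p=wonz(o,w,268,255,.172);d=p-k;print('after',k,p,np.arctan2(d[1],d[0]),o['wrist_force'])
E
```

```text
after [0.59290527 0.11927928 0.172     ] [0.54803445 0.05399485 0.172     ] -2.1729565332915524 [ 25.7104707  -14.95358383  -3.87825999]
```

The bar angle reads −2.17 rad at 15 N and at 30 N, so the screw is solid. I'll back straight off and lift away.

Emit:
apply_moves --plan '[[0, [0.004, -0.003, 0], 0], [0, [0.008, -0.0055, 0], 0], [0, [0.016, -0.011, 0], 0], [0, [0.025, -0.017, 0], 0], [0, [0.028, -0.019, 0.03], 0], [0, [0.028, -0.019, 0.08], 0], [0, [0.0, -0.03, 0.12], 0], [0, [-0.04, -0.06, 0.12], 0]]'

```text
clock: 16.2
eef_pos: [0.498, -0.0188, 0.291]
eef_rot: [0.001, 0.89, 0.457, 0.002]
wrist_force: [-0.7, -2.0, -0.5]
grip_width: 0.0003
```

Emit:
apply_moves --plan '[[0, [-0.03, -0.05, 0], 0], [0, [-0.06, -0.1, 0], 0], [0, [-0.08, -0.15, 0], 0], [0, [-0.08, -0.15, 0], 0]]'

```text
clock: 16.7
eef_pos: [0.4161, -0.1718, 0.2871]
eef_rot: [-0.0, 0.891, 0.453, -0.0]
wrist_force: [0.6, 1.0, 0.5]
grip_width: -0.0002
```

```bash
python3 - <<'E'
from h import *
o,c=snap('side','s9');o,t=snap('top','t9');print(o['wrist_force'],o['eef_pos'])
a=c['image'][165:290,230:355,::-1]; b=t['image'][160:280,240:360,::-1]
cv2.imwrite('pics/c13.png',np.hstack([cv2.resize(x,(400,400),interpolation=cv2.INTER_CUBIC) for x in(a,b)]))
E
```

```text
[ 0.04809004 -0.1067466   0.36261451] [ 0.41688795 -0.17027717  0.28704747]
```

View pics/c13.png

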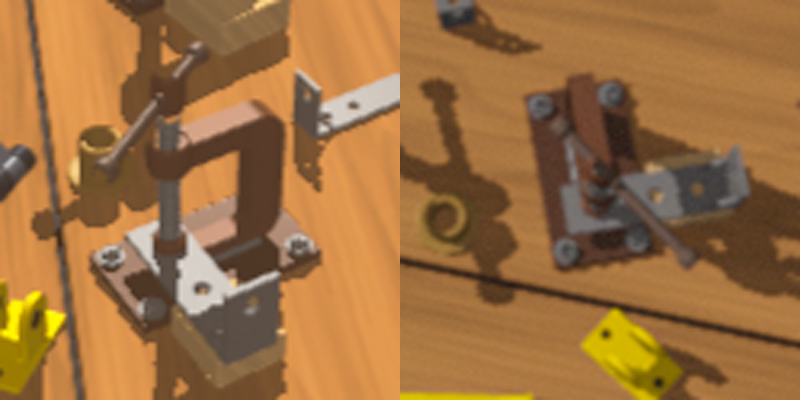

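```bash
python3 - <<'E'
from h import *
s=manip.read_camera('side');t=manip.read_camera('top')
b,e=tri([ray(s,291.6,180.6),ray(t,288,198.1)]);a,e2=tri([ray(s,263.4,217.5),ray(t,327,237.1)])
d=a-b;print(a,b,e[0],e2[0],np.arctan2(d[1],d[0]))
E
```

```text
[0.52009307 0.00915728 0.17429865] [0.59301148 0.11778082 0.17509821] 0.0008584479516816107 0.00020592374047943683 -2.161996179947401
```

```bash
python3 - <<'E'
from h import *
A=cv2.imread('pics/s0.png');B=cv2.imread('pics/s9.png')
c=np.hstack([cv2.resize(x[180:255,255:315],(390,488),interpolation=cv2.INTER_NEAREST) for x in(A,B)])
cv2.imwrite('pics/c14.png',c)
D=cv2.absdiff(A,B).max(2)
for n,(y0,y1,x0,x1) in dict(tab=(248,285,285,320),flange=(236,262,290,302)).items(): print(n,D[y0:y1,x0:x1].mean())
g=lambda x:cv2.cvtColor(x,cv2.COLOR_BGR2GRAY)
T=g(A)[234:246,276:291];R=cv2.matchTemplate(g(B)[230:252,272:295],T,cv2.TM_CCOEFF_NORMED);print(np.round(R[:,4],3),R.max(),np.unravel_index(R.argmax(),R.shape),'(unshifted 4,4)')
E
```

```text
[ WARN:0@0.021] global loadsave.cpp:275 findDecoder imread_('pics/s0.png'): can't open/read file: check file path/integrity
Traceback (most recent call last):
TypeError: 'NoneType' object is not subscriptable
```

```bash
python3 - <<'E'
from h import *
A=cv2.imread('pics/side0.png');B=cv2.imread('pics/s9.png')
c=np.hstack([cv2.resize(x[180:255,255:315],(390,488),interpolation=cv2.INTER_NEAREST) for x in(A,B)])
cv2.imwrite('pics/c14.png',c)
D=cv2.absdiff(A,B).max(2)
for n,(y0,y1,x0,x1) in dict(tab=(248,285,285,320),flange=(236,262,290,302)).items(): print(n,D[y0:y1,x0:x1].mean())
g=lambda x:cv2.cvtColor(x,cv2.COLOR_BGR2GRAY)
T=g(A)[234:246,276:291];R=cv2.matchTemplate(g(B)[230:252,272:295],T,cv2.TM_CCOEFF_NORMED);print(np.round(R[:,4],3),R.max(),np.unravel_index(R.argmax(),R.shape),'(unshifted 4,4)')
E
```

```text
tab 5.928957528957529
flange 7.951923076923077
[0.752 0.803 0.855 0.905 0.945 0.923 0.856 0.757 0.663 0.577 0.508] 0.94542164 (np.int64(4), np.int64(4)) (unshifted 4,4)
```

View pics/c14.png

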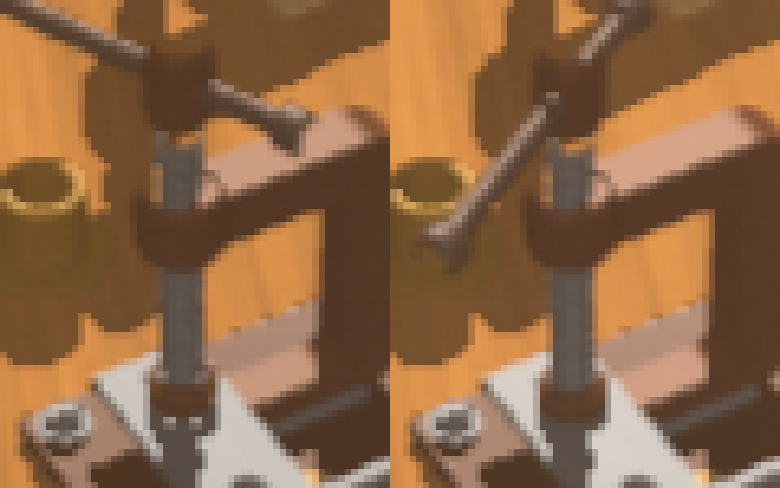

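The bright gap under the pad at about side (283,244) is gone, the head and pad sit about 1 px lower, and the bracket hasn't moved.

```bash
python3 -c "
from workcell import manip
print(manip.sign_off())"
```

```text
the job is handed in; nothing more can be done
None
```

The small clamp's screw came up solid on the larger grey bracket. I took the hand clear and handed the job in at about 17 s of the 51 s allowed. No verdict was reported.

- **How it was done:** I kept the gripper shut and pushed only the long arm of the T-bar with the back of one finger. The bar went round clockwise about 4.5 rad, from 2.36 to −2.17 rad. I lifted off once, partway, to turn the wrist back half a turn. The bar was never between the fingers.
- **Screw is solid:** The push stayed at about 2.5–4 N until the stop, then rose to about 35 N at most. The bar angle read −2.17 at 15 N and again at 30 N. After I let go it read −2.16.
- **Bracket is clamped:** The light gap under the pad has closed, and the head and pad sit about 1 px lower in the side view. The bracket and the other parts in view look unmoved, and the hand is clear with the wrist force near zero.
- **Checks that disagreed:** The two-view heights of the knobs fell only about 0.4 mm, where about 2.9 mm was expected. That is close to the 2 mm calibration and pixel error. The pad template match showed its best fit at zero shift, leaning towards +1 px. I relied on the stalled bar angle and the closed gap instead.

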